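# Put the blades away and bolt the tool case

### The job

Put the yellow safety cutter and the loose steel drive punch back flat in their own pockets of the open tool case (either way round), close the clear lid fully, and lock it: slide the barrel bolt all the way into its keeper on the lid and turn its black knob right down into the locking notch. Leave the thread spools, the cement can and the beeswax where they stand.

Things in the scene. Friction and masses are not known exactly. Their poses are not given: they have to be found in the camera images.
- tool_case: Wooden tool case screwed to the bench. Origin on the bench; in its frame it spans x +-75, y -128 to 121 mm; -x faces the robot at yaw 0. Right end (y -128 to -42): solid deck, top z 44 mm, carrying the bolt. The rest is the tool bay, walls 34 high, with three pockets along x in an insert with its top at z 22; the third, at y 88, holds a smaller punch fixed there.
- finger_trough (a point): Point (0, 22, 6) mm in the case's frame: floor of the open finger trough that runs along y across the middle of all pockets (x -26 to 26 mm, floor 6 mm above the bench), so that a tool can be laid in its pocket held by its middle, fingers beside it.
- cutter_pocket (a point): Middle of the cutter's pocket, on its floor (12 mm above the bench); at (0, 44, 12) mm in the case's frame. The pocket is 132 mm long (along the case's x), 23 wide, 10 deep. The point's axes are the case's.
- punch_pocket (a point): Middle of the loose punch's pocket, on its floor (12 mm above the bench); at (0, 0, 12) mm in the case's frame. The pocket is 116 mm long (along the case's x; too short for the cutter), 23 wide, 10 deep. The point's axes are the case's.
- cutter: Yellow safety cutter, a straight bar 17 x 118 x 14 mm (its x, y, z), 30 to 65 g, lying flat on the bench. Origin: centre of its underside; its y runs along its length. Full width, and good to pinch across x, from y = -10 to 58 mm; a blade slot narrows it on one side from y = -41 to -12.
- punch: Grey steel drive punch, a straight round-looking bar 19 x 102 x 19 mm (its x, y, z), 60 to 130 g; it does not roll. Origin: centre of its underside; its y runs along its length. Pinch it across x at its middle, 18 mm wide.
- lid (a joint): Lid hinge, rad: 0 shut, grows as it opens, stop 2.1; starts standing open past upright. Axis parallel to the case's x through y 116, z 44 mm of the case. Lid: wooden frame with clear panel, 150 (x) x 156 (hinge to free edge) x 10 mm; shut, its outer face is at z 44. Stiff: it stays where left, 2 to 4 N at the free edge move it, so push it all the way down.
- lid_edge (a point): Middle of the lid's free edge, on the outer (upper) face, 156 mm from the hinge axis, which lies at the same height as this face when shut.
- keeper (a point): Middle of the foot of the bolt's steel keeper, a staple on the lid's outer face: case x = 0, 18 mm in from the free edge. It is 12 mm long (case y), 41 wide with its feet (case x), 18.5 high; its opening is 16 wide and 15.5 high.
- bolt_slide (a joint): Travel of the bolt rod, m: 0 drawn back, 0.040 fully thrown through the keeper; grows towards the case's +y (to the lid). The 10 mm rod runs along the case's y at x 0, z 53 mm. Friction 2 N; it stays where left. Starts nearly drawn back (0 to 0.006), clear of the closing lid.
- knob_turn (a joint): Turn of the knob about the rod, rad: 0 upright, grows as it turns down to the case's -x side, 1.1 fully down. Starts 0.5 to 1.1; stays where left (0.6 N at the knob moves it). A slotted wall lets it lie down only drawn back (travel under 0.009) or in the locking notch (over 0.036); between, keep it within 0.4 of upright: lift, slide, turn down.
- knob_ball (a point): Centre of the black ball knob, 18 mm in diameter, on a 7 mm stem, 34 mm from the rod's axis: at (-34 sin(turn), -100 + travel, 53 + 34 cos(turn)) mm in the case's frame. Can be pinched from above along the case's y; it turns between the fingers as it swings. Bolt guides: case y -126 to -42, x -22 to 22, up to z 62 mm.
- ochre_spool: Ochre thread spool standing on the bench, 43 mm in diameter, 52 mm high; origin at the centre of its foot. Bystander.
- black_spool: Black thread spool standing on the bench, 43 mm in diameter, 50 mm high; origin at the centre of its foot. Bystander.
- glue_can: Can of cement with a black cap, 66 mm in diameter, 105 mm high, standing on the bench; origin at the centre of its foot. Bystander.
- wax_cake: Yellow beeswax cake lying on the bench, 38 x 58 x 17 mm; origin at the centre of its underside. Bystander.

How it is judged (in metres and radians):
On the way, in this order (a step that is already met when the one before it is completed fails the run):
1. the cutter and the punch lie in their own pockets (horizontal distance between cutter and cutter_pocket below 0.01 m and z of cutter in the frame of cutter_pocket between -0.004 and 0.004 m and angle between the y axis of each of cutter, punch and the x axis of tool_case, either way round below 0.12 rad and horizontal distance between punch and punch_pocket below 0.01 m and z of punch in the frame of punch_pocket between -0.004 and 0.004 m), for 0.2 s.
2. the lid is fully shut over them (value of joint lid below 0.02 rad), for 0.2 s.
3. the bolt is thrown into its keeper and its knob is down in the locking notch (value of joint bolt_slide above 0.034 m and value of joint knob_turn above 0.85 rad and value of joint lid below 0.02 rad), for 0.2 s.
At the end, for the whole second after the job is handed in: Cutter and punch lie at rest, flat in their own pockets (within 10 mm sideways, 4 mm in height, 0.12 rad along the pocket); the lid is shut (below 0.02 rad); the bolt is thrown (more than 34 of 40 mm) and its knob turned down (more than 0.85 of 1.1 rad) (all of step 1 and all of step 3 and linear speed of each of cutter, punch below 0.02 m/s); the robot touches nothing.
It fails at once if the ochre thread spool is moved more than 20 mm or tipped (distance of ochre_spool from where it was at the start of the episode above 0.02 m or angle between ochre_spool's own z axis and vertical above 0.4 rad).
It fails at once if the black thread spool is moved more than 20 mm or tipped (distance of black_spool from where it was at the start of the episode above 0.02 m or angle between black_spool's own z axis and vertical above 0.4 rad).
It fails at once if the can of cement is moved more than 20 mm or tipped (distance of glue_can from where it was at the start of the episode above 0.02 m or angle between glue_can's own z axis and vertical above 0.4 rad).
It fails at once if the cake of beeswax is moved more than 20 mm or tipped (distance of wax_cake from where it was at the start of the episode above 0.02 m or angle between wax_cake's own z axis and vertical above 0.4 rad).
It also fails if it takes over 72 s, if anything falls off the work surface, if the arm or the gripper's body presses on something with over 40 N, if the wrist force passes 120 N, or if a joint passes its speed limit or range.

### The arm

A 6-joint arm with a two-finger parallel gripper is mounted at the origin on the work surface; the furniture and walls round the work are solid. World frame = base frame: x ahead of the robot, y to its left, z up, the work surface at z = 0. Lengths are in mm, angles in rad, forces in N, time in s.
With the tool pointing down it reaches from about 350 to 975 mm from the base axis. Payload 7.1 kg.
Tool frame: the origin (TCP) lies midway between the tips of the shut fingers; the grasp point (between the pads) lies 19 mm behind it; z points along the fingers, y is the line along which they close (so a half turn about z gives the same grasp; the last joint's range is limited). The gripper opens to 88 mm and grips with 3 to 60 N. Pads are 20 mm wide; open, the fingers measure 115 mm over their backs; the gripper's body (75 mm by 178 mm) begins 61 mm behind the grasp point.
Start: joints at [-1.205, 0.423, 1.63, -0, 1.089, -0.019], TCP at [234.625, -579.272, 222.675] pointing down, gripper open.
Joint ranges: [-3, 3], [-0.9, 2.11], [0.09, 2.58], [-1.31, 4.45], [0.11, 2.69], [-2.54, 2.54]. Speed limits (rad/s): [2.39, 2.39, 3.01, 3.14, 3.14, 3.14].

### API

Orientations are given as a rotation vector (axis times angle).
In Python, from workcell import ctrl gives the robot as it stands. The module is installed in compiled form; this text tells all that it offers.
- The arm moves only by the tool servo_tool, never from a script. Its argument "increments" is a list of rows, each a list of 7 numbers: the shift along the world's x, y, z in cm, then the turn, a rotation vector about the world's x, y, z in degrees, then the opening, from -1 (shut) to 1 (fully open). A call has 1 to 20 rows; each row is the pose to reach, as a shift and turn from the pose commanded when the call began; what a row does not reach only later rows make up. A row lasts 1/12 s, in which the tool goes at most 41.7 mm and 7.16 degrees, less where a joint would pass 70% of its speed; a pose out of reach is approached as far as the arm can. A call with a gripper value outside its range is refused whole. The fingers move at their own pace and stop on an object; the grip force is fixed at half the most. Time passes only in rows, so rows that repeat a pose let the fingers close. It gives the time, the measured TCP pose, the force, the opening and the grip force at its end, in the units of the state.
- ctrl.get_obs(): the state, without advancing time (a new reading comes with each control period).
- ctrl.get_image(name): name is "side" or "top"; returns a dict with "image" (420x560x3 uint8, red, green, blue), "fx", "fy", "cx", "cy" (pixels), "extrinsics" (4x4, takes a point from camera to world coordinates). Camera axes: x right, y up, looking along -z (the intrinsics and any distortion apply to the point x, -y, -z); pixel columns grow to the right and rows downward; lengths in mm; the calibration is good to about 2 mm. A picture is of the moment at which its call begins. There is no depth.
- ctrl.close_job(): hands the job in; it is judged then, once.
The state is a dict: "t": time; "qpos": joint angles; "qvel": joint speeds; "joint_torque": joint torques, N m; "ee_pos": TCP position; "orientation": TCP orientation; "ft_force": force on the tool from outside, world axes, zero at the start; "moment": the same for the moment, N m; "width": finger opening in mm; "grasp_force": force on a finger pad.
Only numpy, scipy, OpenCV 4.12 (cv2) and the standard library are available. Lean on these libraries where they do the work, as an engineer would, in place of code of your own. Each camera call takes 0.05 s, during which the arm holds its last target. There are 200 camera calls.

## Working session

There is one attempt and no reset: what is moved stays moved. The work goes in short steps, Python scripts to look and compute and a tool call to move; the robot and the scene stay as the last step left them, time stands still between calls to the robot, and variables do not carry over. Pictures are saved under pics/ and viewed, at most 10 in all, crops included, and the job is handed in when it is done.

Besides the shell and the picture viewer there is one more tool, called after "Request:" by a JSON object that holds its "api" and its "payload". servo_tool: Moves the arm, as the interface text tells. Its arguments: {"type":"object","properties":{"increments":{"type":"array","items":{"type":"array","items":{"type":"number"}}}},"required":["increments"]}

```bash
mkdir -p pics; python3 - <<'E'
from workcell import ctrl
import cv2,numpy as np
for n in("top","side"):
    d=ctrl.get_image(n); cv2.imwrite(f"pics/{n}0.png",d["image"][:,:,::-1])
    print(n,d["fx"],d["fy"],d["cx"],d["cy"],[k for k in d],np.round(d["extrinsics"],3).tolist())
o=ctrl.get_obs();print({k:np.round(v,3).tolist() for k,v in o.items()})
E
```

```text
top 521.6344029444696 521.6344029444696 281.8714396172031 200.54862478640462 ['image', 'fx', 'fy', 'cx', 'cy', 'extrinsics'] [[-0.026, 0.996, -0.082, 339.143], [-1.0, -0.026, -0.002, 32.735], [-0.005, 0.082, 0.997, 1424.76], [0.0, 0.0, 0.0, 1.0]]
side 402.2183970064827 402.2183970064827 272.43420187907657 208.53816562079456 ['image', 'fx', 'fy', 'cx', 'cy', 'extrinsics'] [[-0.847, 0.342, -0.407, -34.281], [-0.531, -0.527, 0.663, 816.748], [0.012, 0.778, 0.628, 816.326], [0.0, 0.0, 0.0, 1.0]]
{'t': 0.1, 'qpos': [-1.205, 0.424, 1.631, 0.0, 1.089, -0.019], 'qvel': [0.0, -0.001, -0.003, -0.0, 0.0, -0.001], 'joint_torque': [0.001, -54.561, -27.433, 0.065, 0.019, -0.0], 'ee_pos': [234.452, -578.821, 221.995], 'orientation': [-3.082, -0.6, 0.0], 'ft_force': [-0.128, -0.871, -0.042], 'moment': [0.012, -0.018, -0.005], 'grasp_force': 0.0, 'width': 87.812}
```

View pics/top0.png

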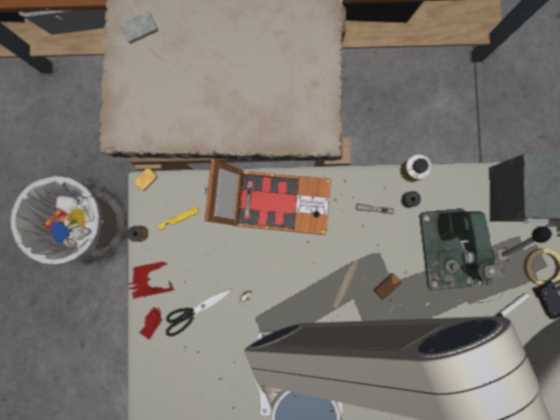

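View pics/side0.png

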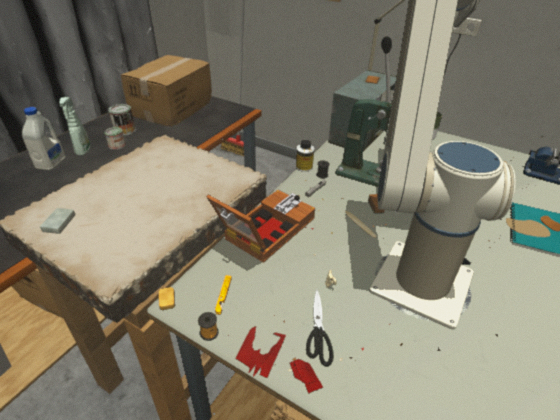

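Top view: case around (268,204), lid standing on its left, knob near (316,213), cutter around (180,218), punch around (375,209). Next I'll view magnified crops to pick the pixels.

```bash
cat > h.py <<'E'
import cv2,numpy as np
from workcell import ctrl
def ray(d,u,v):
    E=np.array(d["extrinsics"]);r=np.array([(u-d["cx"])/d["fx"],-(v-d["cy"])/d["fy"],-1.])
    return E[:3,3],E[:3,:3]@r
def at_z(d,u,v,z):
    o,r=ray(d,u,v);return o+r*(z-o[2])/r[2]
def proj(d,p):
    E=np.array(d["extrinsics"]);c=(np.atleast_2d(p)-E[:3,3])@E[:3,:3]
    return np.c_[d["cx"]+d["fx"]*c[:,0]/-c[:,2],d["cy"]-d["fy"]*c[:,1]/-c[:,2]]
def crop(im,x0,y0,w,h,s,name):
    c=cv2.resize(im[y0:y0+h,x0:x0+w,::-1],None,fx=s,fy=s,interpolation=cv2.INTER_CUBIC)
    for i in range(0,w,20):cv2.putText(c,str(x0+i),(int(i*s),10),0,.35,(0,255,255));cv2.line(c,(int(i*s),12),(int(i*s),18),(0,255,255))
    for i in range(0,h,20):cv2.putText(c,str(y0+i),(0,int(i*s)+4),0,.35,(0,255,255))
    cv2.imwrite(name,c)
E
python3 - <<'E'
from h import *
t=cv2.imread("pics/top0.png")[:,:,::-1];s=cv2.imread("pics/side0.png")[:,:,::-1]
a="pics/a.png";b="pics/b.png";c="pics/c.png"
crop(t,128,150,152,100,5.2,a);crop(t,196,150,248,100,3.2,b);crop(s,150,140,190,200,2.9,c)
B=cv2.imread(b)
cv2.imwrite("pics/tc.png",np.vstack([cv2.resize(t[150:250,130:430,::-1],None,fx=2.66,fy=2.66,interpolation=cv2.INTER_CUBIC)]))
crop(t,195,152,150,90,5.3,"pics/d.png")
def blob(im,lo,hi,box):
    x0,y0,x1,y1=box;h=cv2.cvtColor(np.ascontiguousarray(im[y0:y1,x0:x1]),cv2.COLOR_RGB2HSV)
    m=cv2.inRange(h,np.array(lo),np.array(hi));n,l,st,ce=cv2.connectedComponentsWithStats(m)
    i=1+np.argmax(st[1:,4]);p=np.argwhere(l==i)[:,::-1].astype(np.float32)
    r=cv2.minAreaRect(p);print(st[i],ce[i]+[x0,y0],np.array(r[0])+[x0,y0],r[1:]);return cv2.boxPoints(r)+[x0,y0]
d=ctrl.get_image("top")
for nm,lo,hi,box,z in(("cutter",(18,130,120),(35,255,255),(150,195,205,235),10),("red",(0,120,90),(8,255,255),(230,165,305,240),20),("wax",(10,120,120),(35,255,255),(130,160,165,195),17)):
    q=blob(t,lo,hi,box);print(nm,np.round([at_z(d,u,v,z) for u,v in q],1).tolist())
for u,v in((358,207),(393,211)):print("punch",at_z(d,u,v,10))
E
```

```text
[  9  13  39  22 210] [179.24761905 217.43333333] [177.89818954 218.2850666 ] ((5.565122127532959, 42.47568130493164), 64.65382385253906)
cutter [[397.8, 375.3, 10.0], [444.5, 270.5, 10.0], [430.7, 264.2, 10.0], [384.0, 368.9, 10.0]]
[  20   11   46   50 1307] [272.10788064 201.53251721] [272.5 200.5] ((49.0, 45.0), 90.0)
red [[523.4, 120.9, 20.0], [520.2, -1.1, 20.0], [387.5, 2.6, 20.0], [390.6, 123.7, 20.0]]
[  5   9  21  21 254] [145.22440945 178.56299213] [145.00000191 178.5       ] ((13.435027122497559, 20.50609588623047), 45.0)
wax [[518.5, 439.6, 17.0], [557.2, 400.0, 17.0], [530.4, 374.2, 17.0], [491.8, 413.8, 17.0]]
punch [ 432.26833654 -170.07876905   10.        ]
punch [ 418.93832067 -264.57364392   10.        ]
```

View pics/d.png

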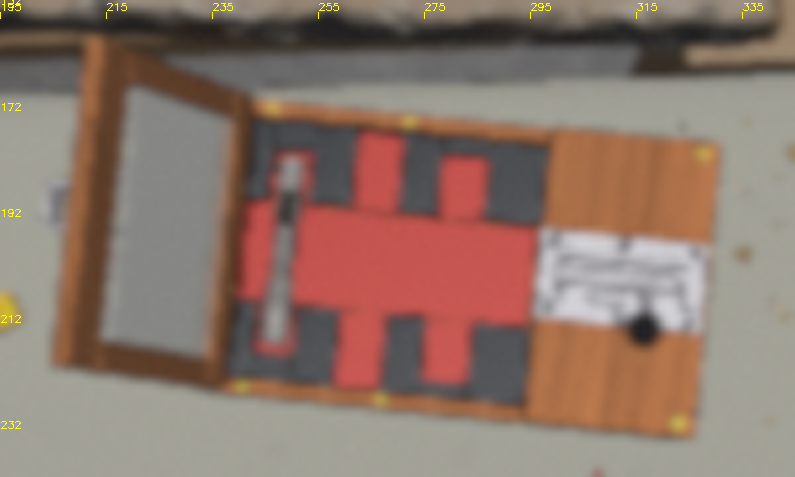

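View pics/c.png

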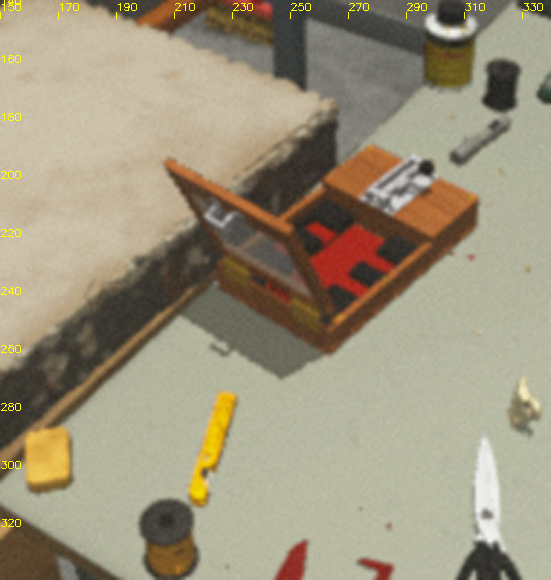

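View pics/tc.png

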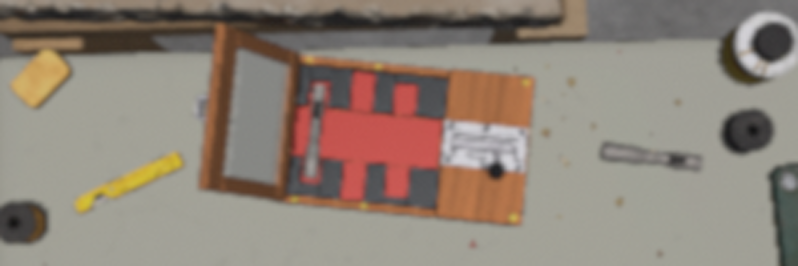

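Crops: the deck corners, lid free-edge corners and knob show clearly in the top crop, with the knob at about (316.3,213.9). The cutter's notched end is its lower-left end, so its +y points to the upper right. Next is a joint fit of case pose, lid angle and knob.

```bash
cat >> h.py <<'E'
from scipy.optimize import least_squares
from scipy.spatial.transform import Rotation as R
def case(p,yaw,x,y):
    c,s=np.cos(yaw),np.sin(yaw);p=np.atleast_2d(p).astype(float)
    return np.c_[x+c*p[:,0]-s*p[:,1],y+s*p[:,0]+c*p[:,1],p[:,2]]
E
python3 - <<'E'
from h import *
T=ctrl.get_image("top");S=ctrl.get_image("side")
tp=lambda X,Y:(195+X/5.3,152+Y/5.3)
sp=lambda X,Y:(150+X/2.9,140+Y/2.9)
deck=[(75,-128,44),(-75,-128,44),(75,-42,44),(-75,-42,44)]
ot=np.array([tp(720,142),tp(693,437),tp(551,130),tp(527,415)])
os=np.array([sp(375,147),sp(477,200),sp(325,183),sp(432,245)])
f=lambda q:np.r_[(proj(T,case(deck,*q[:3]))-ot).ravel(),(proj(S,case(deck,*q[:3]))-os).ravel()]
r=least_squares(f,[-.05,460,40]);q=r.x;print("case",np.degrees(q[0]),q,np.round(r.fun.reshape(-1,2),1).tolist())
lid=lambda a:case([(sx*75,116-156*np.cos(a),44+156*np.sin(a)) for sx in(1,-1)],*q)
g=lambda a:np.r_[(proj(T,lid(a[0]))-[tp(90,37),tp(55,362)]).ravel(),(proj(S,lid(a[0]))-[sp(167,163),sp(290,228)]).ravel()]
r=least_squares(g,[1.9]);print("lid",r.x,np.round(r.fun,1))
k=lambda a:case([(-34*np.sin(a[0]),-100+a[1],53+34*np.cos(a[0]))],*q)
g=lambda a:np.r_[(proj(T,k(a))-tp(643,328)).ravel(),(proj(S,k(a))-sp(427,167)).ravel()]
r=least_squares(g,[.8,3]);print("knob",r.x,np.round(r.fun,1))
# bars: ends in each camera
def bar(name,te,se,z,L):
    def h(v):
        e=np.array([np.cos(v[2]),np.sin(v[2])])*L/2
        P=np.array([[v[0]+s*e[0],v[1]+s*e[1],z] for s in(1,-1)])
        return np.r_[(proj(T,P)-te).ravel(),(proj(S,P)-se).ravel()]
    a,b=[at_z(T,*p,z) for p in te];r=least_squares(h,[*(a+b)[:2]/2,np.arctan2(*(a-b)[1::-1])])
    print(name,"len",np.linalg.norm(a-b),"topmid",(a+b)/2,"fit",r.x,np.degrees(r.x[2]),np.round(r.fun,1))
bar("cutter",[(130+182/2.66,150+160/2.66),(130+79/2.66,150+204/2.66)],[sp(228,394),sp(197,500)],8,118)
bar("punch",[(130+602/2.66,150+151/2.66),(130+701/2.66,150+162/2.66)],[sp(455,158),sp(508,122)],9,102)
for n,X,Y,z in(("ochre",22,222,52),("black",748,131,50),("can",772,42,105),("wax",41,78,17)):print(n,np.round(at_z(T,130+X/2.66,150+Y/2.66,z)))
o=ctrl.get_obs();print(np.round(R.from_rotvec(o["orientation"]).as_matrix(),3).tolist())
E
```

```text
case -7.572512883857197 [-1.32165282e-01  4.47754427e+02  4.13926172e+01] [[-0.1, 0.7], [-0.6, 1.2], [-0.4, -0.4], [-1.7, 1.9], [-1.4, -1.8], [1.3, -1.4], [-1.5, -1.9], [0.1, -3.0]]
lid [1.91978427] [ 0.4 -0.  -0.4  1.  -1.1 -1.7 -0.4  0.4]
knob [0.77975302 2.90985026] [-0.1  0.6 -0.2 -0.5]
cutter len 113.95112833225501 topmid [413.88335123 316.96655995   8.        ] fit [412.98681208 318.17188122  -1.16677437] -66.85124705501258 [ 0.  -0.4 -0.9  1.1  0.4 -0.6 -0.5 -0.8]
punch len 101.52296418137784 topmid [ 426.1551575 -215.9573714    9.       ] fit [ 425.02956234 -215.3822756     1.41727489] 81.20386955767084 [-0.3  0.1 -0.1  0.7  0.  -0.5 -0.7 -1.1]
ochre [375. 416.  52.]
black [ 447. -306.   50.]
can [ 527. -319.  105.]
wax [522. 406.  17.]
[[0.927, 0.375, -0.0], [0.375, -0.927, 0.001], [0.0, -0.001, -1.0]]
```

```bash
python3 - <<'E'
from h import *
T=ctrl.get_image("top");im=T["image"]
# red mask sub-pixel: pocket centre lines by weighted redness along rows
red=np.clip(im[:,:,0].astype(float)-im[:,:,1]-40,0,None)
def mids(x0,x1,rows):
    u=np.arange(x0,x1+1);return np.array([[ (red[v,x0:x1+1]*u).sum()/red[v,x0:x1+1].sum(),v] for v in rows])
cu=mids(259,274,range(179,189));cl=mids(256,270,range(214,223))
pu=mids(275,290,range(183,190));pl=mids(272,286,range(214,223))
def wl(a): return np.array([at_z(T,u,v,12) for u,v in a])
for n,a,b in(("cut",cu,cl),("pun",pu,pl)):
    w=np.r_[wl(a),wl(b)];p=np.polyfit(w[:,0],w[:,1],1);print(n,"yaw deg",np.degrees(np.arctan(p[0])),"y at x=450",np.polyval(p,450),np.abs(np.polyval(p,w[:,0])-w[:,1]).max())
# column profiles (pocket ends, trough edges)
for c,rr in((267,(168,232)),(264,(168,232)),(282,(168,232)),(279,(168,232))):print(c,[int(z) for z in red[rr[0]:rr[1],c]])
tp=lambda X,Y:(195+X/5.3,152+Y/5.3)
for n,p in(("cutter ends",(tp(380,133),tp(358,388))),("punch ends",(tp(465,155),tp(445,385)))):
    a,b=[at_z(T,*q,14) for q in p];print(n,a,b,np.linalg.norm(a-b),(a+b)/2)
for p in [(720,142),(693,437),(551,130),(527,415)]:print(np.round(at_z(T,*tp(*p),44),1))
E
```

```text
cut yaw deg -7.1255104731263685 y at x=450 84.94966410187496 0.355508459539962
pun yaw deg -7.0024235733688425 y at x=450 40.491771877787905 0.4181689224430656
267 [0, 0, 0, 0, 0, 0, 13, 10, 9, 39, 64, 72, 73, 71, 73, 72, 73, 72, 71, 72, 71, 72, 71, 63, 56, 65, 70, 72, 72, 72, 72, 72, 71, 71, 72, 72, 72, 71, 71, 71, 72, 70, 62, 48, 38, 34, 32, 29, 22, 14, 9, 7, 2, 0, 0, 0, 0, 0, 0, 0, 0, 0, 0, 0]
264 [0, 0, 0, 0, 0, 4, 14, 3, 13, 49, 67, 70, 70, 71, 73, 72, 73, 72, 72, 72, 72, 72, 67, 60, 60, 67, 72, 72, 72, 71, 72, 71, 72, 71, 72, 71, 71, 72, 73, 71, 72, 69, 68, 70, 72, 72, 72, 72, 73, 72, 72, 72, 72, 72, 73, 72, 61, 31, 15, 12, 0, 0, 0, 0]
282 [0, 0, 0, 0, 0, 0, 0, 7, 14, 0, 0, 0, 0, 15, 58, 71, 72, 72, 72, 72, 72, 72, 72, 72, 64, 55, 62, 70, 72, 71, 72, 73, 72, 72, 71, 71, 72, 71, 72, 72, 72, 72, 72, 69, 62, 63, 65, 64, 64, 63, 62, 61, 58, 52, 48, 35, 1, 0, 0, 0, 13, 13, 0, 0]
279 [0, 0, 0, 0, 0, 0, 0, 12, 14, 0, 0, 0, 0, 12, 45, 58, 64, 67, 67, 68, 68, 68, 68, 67, 60, 54, 63, 70, 71, 72, 72, 72, 72, 71, 72, 72, 72, 72, 71, 72, 72, 72, 72, 69, 65, 69, 72, 72, 72, 72, 72, 72, 72, 72, 72, 54, 8, 0, 0, 0, 14, 11, 0, 0]
cutter ends [520.03321644  75.89623084  14.        ] [389.36445119  90.15107101  14.        ] 131.44400587746225 [454.69883382  83.02365092  14.        ]
punch ends [507.51783854  32.5164671   14.        ] [389.75288561  45.74626662  14.        ] 118.50574558016908 [448.63536208  39.13136686  14.        ]
[507.2 -95.8  44. ]
[359.6 -77.4  44. ]
[515.5 -11.   44. ]
[372.7   5.   44. ]
```

Refit from the top view: case origin (449, 40.6), yaw -7.07°. The deck corners and both pockets agree within 1–2 mm. Before moving, I'll check the green machine that stands between the gripper and the work.

```bash
python3 - <<'E'
from h import *
T=ctrl.get_image("top");S=ctrl.get_image("side")
crop(T["image"],400,150,160,200,2.5,"pics/e1.png");crop(S["image"],320,10,160,200,2.5,"pics/e2.png")
cv2.imwrite("pics/e.png",np.hstack([cv2.imread("pics/e1.png"),cv2.imread("pics/e2.png")]))
print(proj(T,[[234,-579,222],[234,-579,320],[0,0,0]]),proj(S,[[234,-579,222],[0,0,0]]))
E
```

```text
[[553.82945871 282.69759275]
 [577.9636874  286.22520883]
 [299.81332278 370.43898497]] [[417.12535254 104.35448186]
 [421.00702327 281.20983197]]
```

View pics/e.png

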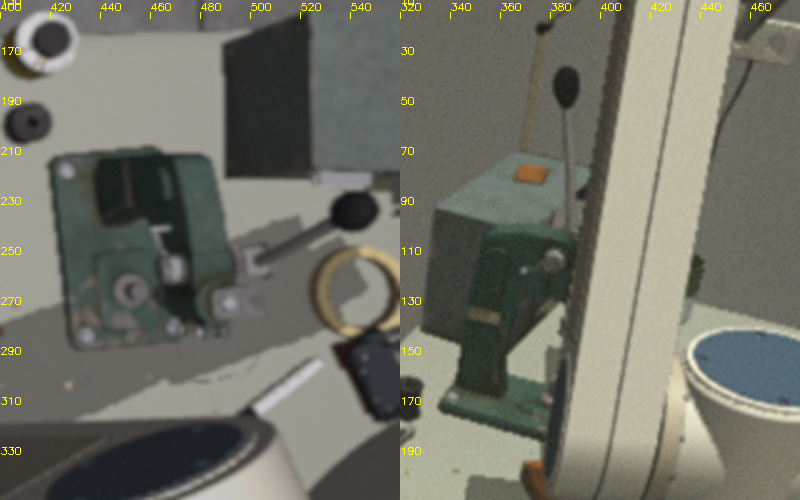

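The press's head and lever stand in the straight path; the lever ball is at top (541,234) and side (386,44), and the head top is near side (366,103). Triangulating its height.

```bash
python3 - <<'E'
from h import *
T=ctrl.get_image("top");S=ctrl.get_image("side")
def tri(a,b):
    (o1,r1),(o2,r2)=ray(T,*a),ray(S,*b);s=np.linalg.lstsq(np.c_[r1,-r2],o2-o1,rcond=None)[0]
    p,q=o1+r1*s[0],o2+r2*s[1];return np.round((p+q)/2),round(np.linalg.norm(p-q))
print("ball",tri((541,234),(386,44)))
print("pivot",tri((500,255),(381,114)))
for z in(0,200,300):print(z,[np.round(at_z(T,u,v,z)[:2]).tolist() for u,v in((420,213),(485,210),(430,290),(492,285),(439,215),(468,210))])
# side: head top seen at (345,102)-(382,102) on vertical over y range
o,r=ray(S,365,101)
for y in(-380,-420,-460,-500,-540):print(np.round(o+r*(y-o[1])/r[1]))
E
```

```text
ball (array([ 344., -451.,  439.]), 0)
pivot (array([ 309., -459.,  214.]), 21)
0 [[412.0, -340.0], [416.0, -518.0], [203.0, -357.0], [213.0, -525.0], [405.0, -392.0], [417.0, -471.0]]
200 [[402.0, -288.0], [405.0, -440.0], [223.0, -303.0], [230.0, -447.0], [396.0, -332.0], [406.0, -401.0]]
300 [[397.0, -262.0], [400.0, -402.0], [232.0, -275.0], [239.0, -408.0], [391.0, -302.0], [401.0, -365.0]]
[ 357. -380.  278.]
[ 370. -420.  260.]
[ 383. -460.  242.]
[ 396. -500.  224.]
[ 410. -540.  206.]
```

Request:
{"api": "servo_tool", "payload": {"increments": [[0,0,4,0,0,0,1],[0,0,8,0,0,0,1],[0,0,12,0,0,0,1],[-2,5,18,0,0,0,1],[-4,9,18,0,0,0,1],[-6,13,18,0,0,0,1],[-7,16.5,18,0,0,0,1],[-8.4,20,18,0,0,0,1],[-8.4,20,18,0,0,0,1],[-5,23,18,0,0,7,1],[-1,26,18,0,0,14,1],[3,29,18,0,0,21,1],[6.5,31,18,0,0,27,1],[9.5,32.5,18,0,0,34,1],[13,34,18,0,0,41,1],[16,35,18,0,0,48,1],[19,36.3,18,0,0,55,1],[19,36.3,16,0,0,60,1],[19,36.3,13,0,0,60,1],[19,36.3,13,0,0,60,1]]}}

```text
t: 2.17
ee_pos: [422.7, -214.5, 348.1]
orientation: [-2.363, -2.059, 0.005]
ft_force: [-0.4, -0.1, -0.3]
width: 88.0
grasp_force: 0.0
```

Request:
{"api": "servo_tool", "payload": {"increments": [[0.1,0,-4,0,0,0,1],[0.1,0,-8,0,0,0,1],[0.1,0,-12,0,0,0,1],[0.1,0,-16,0,0,0,1],[0.1,0,-20,0,0,0,1],[0.1,0,-24,0,0,0,1],[0.1,0,-28,0,0,0,1],[0.1,0,-31,0,0,0,1],[0.1,0,-33,0,0,0,1],[0.1,0,-34.8,0,0,0,1],[0.1,0,-34.8,0,0,0,1],[0.1,0,-34.8,0,0,0,1],[0.1,0,-34.8,0,0,0,-1],[0.1,0,-34.8,0,0,0,-1],[0.1,0,-34.8,0,0,0,-1],[0.1,0,-34.8,0,0,0,-1],[0.1,0,-34.8,0,0,0,-1],[0.1,0,-34.8,0,0,0,-1],[0.1,0,-34.8,0,0,0,-1],[0.1,0,-34.8,0,0,0,-1]]}}

```text
t: 3.83
ee_pos: [425.6, -216.3, 4.7]
orientation: [2.37, 2.062, 0.0]
ft_force: [0.4, -0.4, 0.4]
width: 37.7
grasp_force: 0.0
```

Request:
{"api": "servo_tool", "payload": {"increments": [[0,0,0,0,0,0,-1],[0,0,0,0,0,0,-1],[0,0,0,0,0,0,-1],[0,0,0,0,0,0,-1],[0,0,0,0,0,0,-1],[0,0,0,0,0,0,-1],[0,0,0,0,0,0,-1],[0,0,0,0,0,0,-1],[0,0,0,0,0,0,-1],[0,0,2,0,0,0,-1],[0,0,5,0,0,0,-1],[0,0,9,0,0,0,-1],[0,0,12,0,0,0,-1],[0,0,12,0,0,0,-1]]}}

```text
t: 5.0
ee_pos: [428.5, -217.8, 129.7]
orientation: [2.364, 2.057, 0.005]
ft_force: [1.0, -0.0, -0.1]
width: 18.1
grasp_force: 30.0
```

Request:
{"api": "servo_tool", "payload": {"increments": [[0.2,3,0,0,0,7,-1],[0.4,6,0,0,0,14,-1],[0.6,9,0,0,0,21,-1],[0.8,12,0,0,0,28,-1],[1,15,0,0,0,35,-1],[1.3,17,0,0,0,42,-1],[1.6,19,0,0,0,49,-1],[1.9,21,0,0,0,56,-1],[2.1,23,0,0,0,63,-1],[2.3,25,0,0,0,70,-1],[2.3,25.7,-2,0,0,77,-1],[2.3,25.7,-4,0,0,84,-1],[2.3,25.7,-5,0,0,90.9,-1],[2.3,25.7,-5,0,0,90.9,-1],[2.3,25.7,-5,0,0,90.9,-1],[2.3,25.7,-5,0,0,90.9,-1]]}}

```text
t: 6.33
ee_pos: [448.7, 40.6, 74.8]
orientation: [-0.199, -3.135, 0.0]
ft_force: [-0.1, -0.6, -1.2]
width: 18.4
grasp_force: 30.0
```

```bash
python3 - <<'E'
from h import *
T=ctrl.get_image("top");S=ctrl.get_image("side");o=ctrl.get_obs()
print(o["ee_pos"],np.degrees(np.arctan2(*R.from_rotvec(o["orientation"]).as_matrix()[[1,0],1])),proj(T,o["ee_pos"]),proj(S,o["ee_pos"]))
crop(T["image"],200,150,135,100,3.4,"pics/e1.png");crop(S["image"],190,150,100,120,3.4,"pics/e2.png")
a,b=cv2.imread("pics/e1.png"),cv2.imread("pics/e2.png");c=np.zeros((max(len(a),len(b)),a.shape[1]+b.shape[1],3),np.uint8)
c[:len(a),:a.shape[1]]=a;c[:len(b),a.shape[1]:]=b;cv2.imwrite("pics/f.png",c)
E
```

```text
[449.13281572  40.59595095  75.25572386] 82.79921301358146 [[280.13309914 200.87062163]] [[270.21856103 209.36925213]]
```

View pics/f.png

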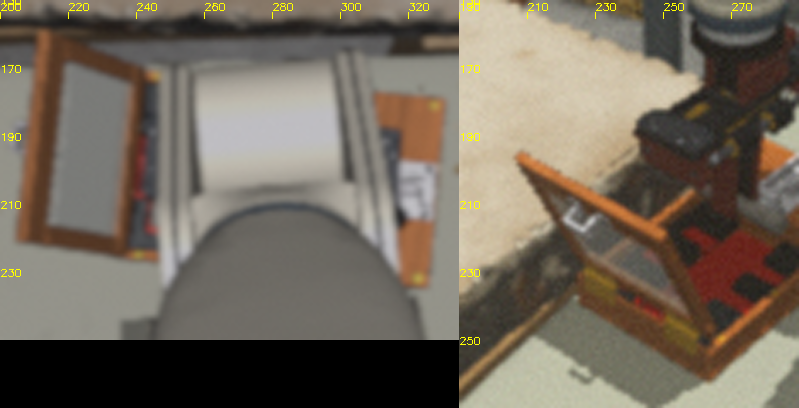

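The top view is hidden by the wrist; the side view shows the gripper over the punch pocket. I'll lower it while watching the force.

Request:
{"api": "servo_tool", "payload": {"increments": [[0,0,-1.5,0,0,0,-1],[0,0,-3,0,0,0,-1],[0,0,-4,0,0,0,-1],[0,0,-4.5,0,0,0,-1],[0,0,-5,0,0,0,-1],[0,0,-5.3,0,0,0,-1],[0,0,-5.6,0,0,0,-1],[0,0,-5.8,0,0,0,-1],[0,0,-5.8,0,0,0,-1]]}}

```text
t: 7.18
ee_pos: [448.8, 40.7, 16.7]
orientation: [0.193, 3.135, 0.0]
ft_force: [-0.7, -0.4, -1.1]
width: 18.3
grasp_force: 30.0
```

Request:
{"api": "servo_tool", "payload": {"increments": [[0,0,0,0,0,0,-0.3],[0,0,0,0,0,0,-0.3],[0,0,0,0,0,0,-0.3],[0,0,0,0,0,0,-0.3],[0,0,2,0,0,0,-0.3],[0,0,6,0,0,0,-0.3],[0,0,10,0,0,0,0],[0,0,14,0,0,0,1],[0,0,18,0,0,0,1],[0,0,22,0,0,0,1],[0,3,23,0,0,-7,1],[0,7,23,0,0,-14,1],[-0.5,11,23,0,0,-21,1],[-1,15,23,0,0,-28,1],[-1.5,19,23,0,0,-35,1],[-2,22,23,0,0,-42,1],[-2.5,25,23,0,0,-49,1],[-3.3,27.4,23,0,0,-56,1],[-3.3,27.4,22,0,0,-59.3,1],[-3.3,27.4,18,0,0,-59.3,1]]}}

```text
t: 8.85
ee_pos: [418.4, 319.1, 201.1]
orientation: [1.722, 2.623, 0.017]
ft_force: [1.4, 0.2, 0.2]
width: 87.9
grasp_force: 0.0
```

```bash
python3 - <<'E'
from h import *
T=ctrl.get_image("top");S=ctrl.get_image("side");o=ctrl.get_obs()
print(o["ee_pos"],o["width"],np.degrees(np.arctan2(*R.from_rotvec(o["orientation"]).as_matrix()[[1,0],1])))
crop(T["image"],195,152,130,100,3.3,"pics/e1.png");crop(S["image"],190,160,110,180,3.3,"pics/e2.png")
a,b=cv2.imread("pics/e1.png"),cv2.imread("pics/e2.png");c=np.zeros((max(len(a),len(b)),a.shape[1]+b.shape[1],3),np.uint8)
c[:len(a),:a.shape[1]]=a;c[:len(b),a.shape[1]:]=b;cv2.imwrite("pics/g.png",c)
E
```

```text
[412.3734744  313.08380677 192.50619627] 87.50425068293428 23.72871093420581
```

View pics/g.png

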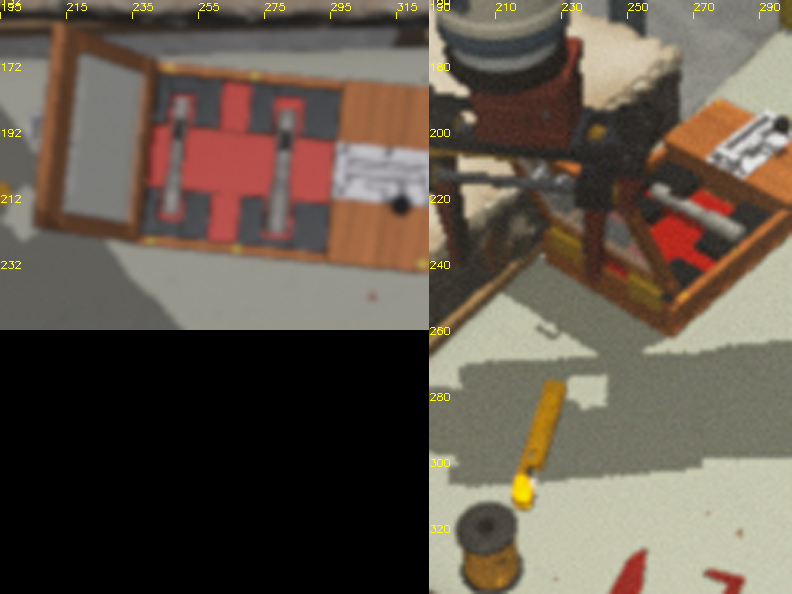

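The punch lies parallel in its pocket, running from crop (288,98) to (275,237). Now the cutter.

Request:
{"api": "servo_tool", "payload": {"increments": [[0,0,-3,0,0,0,0.4],[0,0,-6,0,0,0,0.2],[0,0,-10,0,0,0,0],[0,0,-14,0,0,0,0],[0,0,-17,0,0,0,0],[0,0,-18.5,0,0,0,0],[0,0,-19.3,0,0,0,0],[0,0,-19.3,0,0,0,0],[0,0,-19.3,0,0,0,-1],[0,0,-19.3,0,0,0,-1],[0,0,-19.3,0,0,0,-1],[0,0,-19.3,0,0,0,-1],[0,0,-19.3,0,0,0,-1],[0,0,-19.3,0,0,0,-1],[0,0,-19.3,0,0,0,-1],[0,0,-17,0,0,0,-1],[0,0,-13,0,0,0,-1],[0,0,-9,0,0,0,-1],[0,0,-5,0,0,0,-1],[0,0,-1,0,0,0,-1]]}}

```text
t: 10.62
ee_pos: [415.0, 314.3, 188.6]
orientation: [-1.719, -2.629, 0.001]
ft_force: [2.1, 0.5, -0.8]
width: 15.6
grasp_force: 29.5
```

Request:
{"api": "servo_tool", "payload": {"increments": [[0,0,3,0,0,0,-1],[0,0,4,0,0,0,-1],[0,0,4,0,0,0,-1],[0,0,4,0,0,0,-1]]}}

```text
t: 10.95
ee_pos: [415.2, 314.4, 226.2]
orientation: [-1.719, -2.629, 0.0]
ft_force: [-0.6, 0.2, -0.8]
width: 15.3
grasp_force: 29.5
```

```bash
python3 - <<'E'
from h import *
T=ctrl.get_image("top");S=ctrl.get_image("side");o=ctrl.get_obs()
print(o["ee_pos"],o["width"],o["grasp_force"],np.degrees(np.arctan2(*R.from_rotvec(o["orientation"]).as_matrix()[[1,0],1])))
p=np.array(o["ee_pos"]);d=np.array([np.cos(np.radians(-66.4)),np.sin(np.radians(-66.4)),0])
print("expected ends/centre side",proj(S,[p-4*d+59*d+[0,0,3],p-4*d-59*d+[0,0,3],p]))
print("top",proj(T,[p-4*d+59*d+[0,0,3],p-4*d-59*d+[0,0,3]]))
for n,D in(("s",S),("t",T)):
    h=cv2.cvtColor(D["image"],cv2.COLOR_RGB2HSV);m=cv2.inRange(h,np.array((18,150,60)),np.array((35,255,255)))
    k,l,st,ce=cv2.connectedComponentsWithStats(m)
    for i in np.argsort(-st[1:,4])[:6]+1:
        q=np.argwhere(l==i)[:,::-1];print(n,st[i],np.round(ce[i]),q[q[:,1].argmin()],q[q[:,1].argmax()])
crop(S["image"],190,110,120,160,3.7,"pics/i.png")
E
```

```text
[414.47115576 313.92112597 224.57844423] 15.80607903818168 29.508080910891294 23.65263777391975
expected ends/centre side [[223.77899289 211.01357654]
 [210.13439745 246.4118987 ]
 [217.86715176 227.62764875]]
top [[183.01620416 203.47819307]
 [136.18209817 225.19543644]]
s [158 287  16  22 288] [166. 297.] [168 287] [161 308]
s [207 217  15  33 213] [215. 235.] [218 217] [212 249]
s [297 156  16  14 174] [304. 162.] [297 156] [304 169]
s [250 242  11  12  71] [255. 248.] [252 242] [258 253]
s [227 228  10  11  67] [231. 233.] [227 228] [234 238]
s [199 193  13   2  20] [204. 194.] [199 193] [200 194]
t [167 202  16  11  98] [175. 207.] [178 202] [170 212]
t [ 68 213   7   9  38] [ 71. 217.] [ 71 213] [ 71 221]
t [ 47 221   3   3   5] [ 48. 222.] [ 48 221] [ 47 223]
t [ 57 212   2   2   3] [ 57. 212.] [ 57 212] [ 57 213]
t [407 178   1   1   1] [407. 178.] [407 178] [407 178]
```

View pics/i.png

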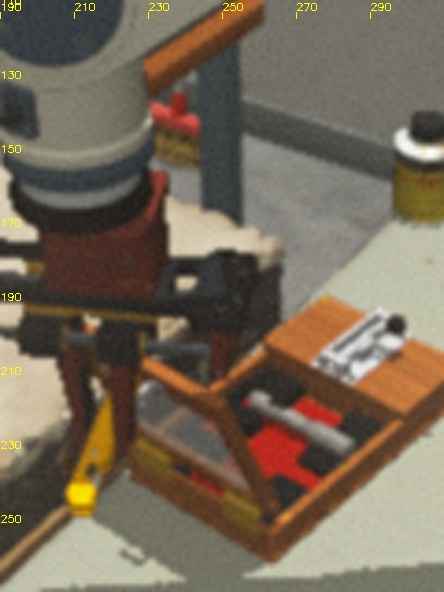

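The punch is seated. The cutter is held near its middle, with its notched end at side (212,249) against 210,246 predicted. Carrying it over the lid to its pocket.

Request:
{"api": "servo_tool", "payload": {"increments": [[0,0,1,0,0,7,-1],[0,-3,1,0,0,14,-1],[0,-7,1,0,0,21,-1],[0.5,-11,1,0,0,28,-1],[1,-15,1,0,0,35,-1],[2,-18,1,0,0,42,-1],[3,-20.5,1,0,0,49,-1],[3.8,-22.5,1,0,0,56,-1],[4.3,-23.1,1,0,0,59.3,-1],[4.3,-23.1,0,0,0,59.3,-1],[4.3,-23.1,-4,0,0,59.3,-1],[4.3,-23.1,-8,0,0,59.3,-1],[4.3,-23.1,-12,0,0,59.3,-1],[4.3,-23.1,-15,0,0,59.3,-1],[4.3,-23.1,-16,0,0,59.3,-1],[4.3,-23.1,-17,0,0,59.3,-1],[4.3,-23.1,-17,0,0,59.3,-1]]}}

```text
t: 12.47
ee_pos: [457.3, 84.0, 54.9]
orientation: [-0.194, -3.132, 0.001]
ft_force: [-0.3, 0.5, -0.6]
width: 15.6
grasp_force: 29.5
```

Request:
{"api": "servo_tool", "payload": {"increments": [[0,0,-0.7,0,0,0,-1],[0,0,-1.3,0,0,0,-1],[0,0,-1.9,0,0,0,-1],[0,0,-2.3,0,0,0,-1],[0,0,-2.7,0,0,0,-1],[0,0,-3,0,0,0,-1],[0,0,-3,0,0,0,-1]]}}

```text
t: 13.05
ee_pos: [458.4, 83.7, 26.3]
orientation: [-0.193, -3.135, 0.0]
ft_force: [0.1, 0.1, 0.1]
width: 16.0
grasp_force: 29.5
```

Request:
{"api": "servo_tool", "payload": {"increments": [[0,0,-0.3,0,0,0,-1],[0,0,-0.6,0,0,0,-1],[0,0,-0.9,0,0,0,-1],[0,0,-1.1,0,0,0,-1],[0,0,-1.1,0,0,0,-1]]}}

```text
t: 13.47
ee_pos: [458.8, 83.7, 16.4]
orientation: [0.193, 3.135, -0.0]
ft_force: [-3.0, -1.5, 13.1]
width: 15.9
grasp_force: 30.1
```

Request:
{"api": "servo_tool", "payload": {"increments": [[0,0,0.1,0,0,0,-0.4],[0,0,0.1,0,0,0,-0.4],[0,0,0.1,0,0,0,-0.4],[0,0,1,0,0,0,-0.4],[0,0,4,0,0,0,-0.4],[0,0,8,0,0,0,-1],[0,0,12,0,0,0,-1],[0,0,16,0,0,0,-1],[0,0,20,0,0,0,-1],[0,0,22.5,0,0,0,-1],[-0.5,4,22.5,0,0,0,-1],[-1,8,22.5,0,0,0,-1],[-1.5,12,22.5,0,0,0,-1],[-2,16,22.5,0,0,0,-1],[-2.5,20,22.5,0,0,0,-1],[-2.9,21.6,22.5,0,0,0,-1],[-2.9,21.6,22.5,0,0,0,-1]]}}

```text
t: 14.88
ee_pos: [428.7, 302.8, 241.1]
orientation: [0.187, 3.136, 0.001]
ft_force: [-0.2, 0.1, -0.2]
width: 0.4
grasp_force: 0.0
```

```bash
python3 - <<'E'
from h import *
T=ctrl.get_image("top");o=ctrl.get_obs();print(o["ee_pos"],o["width"])
h=cv2.cvtColor(T["image"],cv2.COLOR_RGB2HSV);m=cv2.inRange(h,np.array((18,100,60)),np.array((38,255,255)));m[:,:245]=0;m[:,295:]=0;m[:165]=0;m[240:]=0
k,l,st,ce=cv2.connectedComponentsWithStats(m);i=1+np.argmax(st[1:,4]);print(st[i])
r=cv2.minAreaRect(np.argwhere(l==i)[:,::-1].astype(np.float32));print(r)
q=cv2.boxPoints(r);w=np.array([at_z(T,u,v,26) for u,v in q]);c=w.mean(0)[:2]
e=max((w[1]-w[0],w[2]-w[1]),key=np.linalg.norm);a=np.degrees(np.arctan(e[1]/e[0]))
y=np.radians(-7.07);d=c-[449,40.6];print("centre",c,"case",[d@[np.cos(y),np.sin(y)],d@[-np.sin(y),np.cos(y)]],"ang",a,np.linalg.norm(e))
crop(T["image"],200,150,140,100,5,"pics/j.png")
E
```

```text
[428.85608114 300.92935806 240.82623002] 0.3841947328730095
[259 180  11  44 252]
((263.6660461425781, 201.46389770507812), (6.637004375457764, 43.18083572387695), 6.170175075531006)
centre [452.88814016  85.19048982] case [np.float64(-1.6297043833778753), np.float64(44.730006485195524)] ang -7.424470099930802 116.52112832968542
```

The cutter lies in its pocket at case (-1.6, 44.7), angle within 0.4°. Now pushing the lid from behind, clear of the keeper.

Request:
{"api": "servo_tool", "payload": {"increments": [[0,-2,-3,0,0,0,-1],[0,-4,-6.5,0,0,0,-1],[0,-4.5,-7.6,0,0,0,-1],[-0.3,-6.5,-7.6,0,0,0,-1],[-0.5,-8,-7.4,0,0,0,-1],[-0.7,-9.5,-7,0,0,0,-1],[-0.8,-11,-6.6,0,0,0,-1],[-0.9,-12.5,-6.3,0,0,0,-1],[-1.1,-14.2,-6.3,0,0,0,-1],[-1.3,-15.8,-6.4,0,0,0,-1],[-1.6,-17.5,-6.7,0,0,0,-1],[-1.7,-18.7,-7.3,0,0,0,-1],[-1.8,-19.9,-8,0,0,0,-1],[-1.9,-21.1,-8.8,0,0,0,-1],[-2.1,-22.2,-9.7,0,0,0,-1],[-2.1,-22.2,-9.7,0,0,0,-1]]}}

```text
t: 16.27
ee_pos: [406.8, 75.2, 142.8]
orientation: [-0.197, -3.133, 0.002]
ft_force: [-0.4, 0.3, -0.8]
width: 0.5
grasp_force: 0.0
```

Request:
{"api": "servo_tool", "payload": {"increments": [[-0.1,-0.9,-1,0,0,0,-1],[-0.2,-1.8,-2.1,0,0,0,-1],[-0.3,-2.5,-3.3,0,0,0,-1],[-0.4,-3.1,-4.5,0,0,0,-1],[-0.5,-3.6,-5.8,0,0,0,-1],[-0.5,-3.9,-7.2,0,0,0,-1],[-0.6,-4.1,-8.5,0,0,0,-1],[-0.6,-4.2,-9.3,0,0,0,-1],[-0.6,-4.2,-9.8,0,0,0,-1],[-0.6,-4.2,-10.1,0,0,0,-1]]}}

```text
t: 17.1
ee_pos: [402.6, 35.4, 43.2]
orientation: [-0.194, -3.135, 0.001]
ft_force: [-10.5, -4.1, 67.3]
width: 0.2
grasp_force: 35.3
```

Request:
{"api": "servo_tool", "payload": {"increments": [[0,0,0.2,0,0,0,-1],[0,0,1.5,0,0,0,-1],[0,0,5,0,0,0,-1],[0,3,9,0,0,0,-1],[0,7,11,0,0,0,-1],[0,11,11,0,0,0,-0.3],[0,15,11,0,0,0,-0.3],[0,18,11,0,0,0,-0.3],[0,18,11,0,0,0,-0.3]]}}

```text
t: 17.85
ee_pos: [403.6, 221.3, 154.2]
orientation: [0.186, 3.132, 0.005]
ft_force: [0.2, -0.3, 0.6]
width: 23.4
grasp_force: 0.0
```

```bash
python3 - <<'E'
from h import *
T=ctrl.get_image("top");S=ctrl.get_image("side");o=ctrl.get_obs();print(o["ee_pos"],o["width"])
g=T["image"].max(2).astype(int)[200:228,304:328]
m=(g<50).astype(np.uint8);k,l,st,ce=cv2.connectedComponentsWithStats(m);print(st,ce+[304,200])
q=(np.radians(-7.07),449,40.6)
for a in(.5,.6,.7,.8,.9,1,1.1):print(a,np.round(proj(T,case([(-34*np.sin(a),-100+t,53+34*np.cos(a)) for t in(0,6)],*q)),1).tolist(),np.round(proj(S,case([(-34*np.sin(a),-97,53+34*np.cos(a))],*q)),1).tolist())
print("keeper top",proj(T,case([(0,-22,62),(75,-40,44),(-75,-40,44)],*q)),"side",proj(S,case([(0,-22,62),(75,-40,44),(-75,-40,44),(-75,-128,44)],*q)))
crop(T["image"],210,150,130,100,3.1,"pics/e1.png");crop(S["image"],210,160,120,120,3.1,"pics/e2.png")
a,b=cv2.imread("pics/e1.png"),cv2.imread("pics/e2.png");c=np.zeros((max(len(a),len(b)),a.shape[1]+b.shape[1],3),np.uint8)
c[:len(a),:a.shape[1]]=a;c[:len(b),a.shape[1]:]=b;cv2.imwrite("pics/k.png",c)
E
```

```text
[402.22801863 216.88183293 153.07011548] 29.917269301240086
[[  0   0  24  28 662]
 [ 11  12   3   4  10]] [[315.49244713 213.49546828]
 [316.         213.8       ]]
0.5 [[318.1, 210.7], [315.8, 210.5]] [[294.7, 194.2]]
0.6 [[318.0, 211.9], [315.7, 211.7]] [[295.4, 195.1]]
0.7 [[317.8, 213.0], [315.5, 212.7]] [[296.1, 196.0]]
0.8 [[317.7, 214.0], [315.4, 213.8]] [[296.7, 196.9]]
0.9 [[317.5, 214.9], [315.2, 214.7]] [[297.3, 197.8]]
1 [[317.4, 215.7], [315.1, 215.5]] [[297.7, 198.8]]
1.1 [[317.3, 216.4], [315.0, 216.2]] [[298.1, 199.8]]
keeper top [[288.5275975  202.14560522]
 [297.91209588 175.42006596]
 [292.50827135 231.49902378]] side [[274.90163719 209.28068437]
 [259.74581961 201.26548145]
 [298.46363139 221.3933633 ]
 [315.3877547  207.08602683]]
```

View pics/k.png

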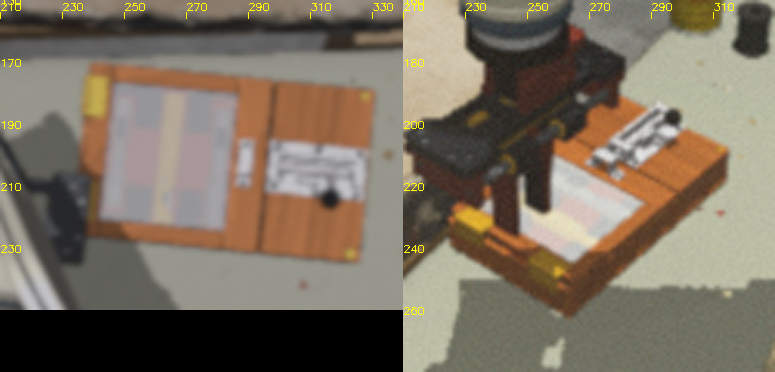

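The lid is shut flush, with the keeper on it at top (288,202). The knob is at turn ≈0.8, travel ≈4 mm. Approaching it to pinch along the case's y.

Request:
{"api": "servo_tool", "payload": {"increments": [[0.1,-3,0,0,0,0,-0.1],[0.2,-7,0,0,0,0,-0.1],[0.4,-11,0,0,0,0,-0.1],[0.5,-15,0,0,0,0,-0.1],[0.7,-19,0,0,0,0,-0.1],[0.9,-23,0,0,0,0,-0.1],[1,-26,0,0,0,0,-0.1],[1,-26.7,-2,0,0,0,-0.1],[1,-26.7,-4,0,0,0,-0.1],[1,-26.7,-6,0,0,0,-0.1],[1,-26.7,-7.5,0,0,0,-0.1],[1,-26.7,-8.1,0,0,0,-0.1],[1,-26.7,-8.1,0,0,0,-1],[1,-26.7,-8.1,0,0,0,-1],[1,-26.7,-8.1,0,0,0,-1],[1,-26.7,-8.1,0,0,0,-1],[1,-26.7,-8.1,0,0,0,-1],[1,-26.7,-8.1,0,0,0,-1]]}}

```text
t: 19.45
ee_pos: [412.9, -51.4, 72.3]
orientation: [0.193, 3.135, -0.0]
ft_force: [-1.6, -2.0, 1.5]
width: 16.1
grasp_force: 30.0
```

Request:
{"api": "servo_tool", "payload": {"increments": [[0.26,-0.03,0.24,0,0,0,-1],[0.52,-0.06,0.44,0,0,0,-1],[0.82,-0.1,0.62,0,0,0,-1],[1.11,-0.14,0.76,0,0,0,-1],[1.43,-0.18,0.88,0,0,0,-1],[1.75,-0.22,0.96,0,0,0,-1],[2.08,-0.26,1.01,0,0,0,-1],[2.08,-0.26,1.01,0,0,0,-1],[2.14,0.2,1.01,0,0,0,-1],[2.2,0.7,1.01,0,0,0,-1],[2.26,1.2,1.01,0,0,0,-1],[2.32,1.7,1.01,0,0,0,-1],[2.38,2.2,1.01,0,0,0,-1],[2.45,2.7,1.01,0,0,0,-1],[2.52,3.25,1.01,0,0,0,-1],[2.52,3.25,1.01,0,0,0,-1],[2.52,3.25,1.01,0,0,0,-1]]}}

```text
t: 20.87
ee_pos: [437.4, -18.5, 81.8]
orientation: [-0.191, -3.135, 0.001]
ft_force: [-5.2, -5.3, 6.5]
width: 16.0
grasp_force: 30.0
```

Request:
{"api": "servo_tool", "payload": {"increments": [[-0.33,0.04,-0.05,0,0,0,-1],[-0.65,0.08,-0.13,0,0,0,-1],[-0.97,0.12,-0.25,0,0,0,-1],[-1.28,0.16,-0.4,0,0,0,-1],[-1.57,0.19,-0.58,0,0,0,-1],[-1.84,0.23,-0.78,0,0,0,-1],[-2.08,0.26,-1.02,0,0,0,-1],[-2.3,0.29,-1.27,0,0,0,-1],[-2.5,0.31,-1.55,0,0,0,-1],[-2.67,0.33,-1.8,0,0,0,-1],[-2.67,0.33,-1.8,0,0,0,-1]]}}

```text
t: 21.78
ee_pos: [419.6, -15.7, 69.7]
orientation: [0.191, 3.119, -0.0]
ft_force: [-6.1, -1.2, 90.2]
width: 5.5
grasp_force: 56.9
```

Request:
{"api": "servo_tool", "payload": {"increments": [[0,0,0.8,0,0,0,-0.6],[0,0,1,0,0,0,-0.4],[0,0,1.5,0,0,0,-0.4],[0,0,3,0,0,0,-0.4],[0,0,6,0,0,0,-0.4],[0,0,9,0,0,0,-0.4],[0,4,12,0,0,0,-0.4],[0,8,12,0,0,0,-0.4],[0,12,12,0,0,0,-0.4],[0,16,12,0,0,0,-0.4],[0,20,12,0,0,0,-0.4],[0,22,12,0,0,0,-0.4],[0,22,12,0,0,0,-0.4]]}}

```text
t: 22.87
ee_pos: [411.1, 208.5, 183.5]
orientation: [0.186, 3.136, 0.002]
ft_force: [-0.3, 0.6, -0.2]
width: 26.4
grasp_force: 0.0
```

```bash
python3 - <<'E'
from h import *
T=ctrl.get_image("top");S=ctrl.get_image("side");o=ctrl.get_obs();print(o["ee_pos"],o["width"],o["ft_force"])
q=(np.radians(-7.07),449,40.6)
for n,D in(("T",T),("S",S)):
    pts=proj(D,case([(-34*np.sin(a),-100+t,53+34*np.cos(a)) for t in(0,40) for a in(0,1.1)],*q))
    x0,y0=(pts.min(0)-10).astype(int);x1,y1=(pts.max(0)+10).astype(int)
    g=D["image"].max(2).astype(int)[y0:y1,x0:x1]
    k,l,st,ce=cv2.connectedComponentsWithStats((g<65).astype(np.uint8));print(n,[(s[4],np.round(c+[x0,y0],1).tolist()) for s,c in zip(st[1:],ce[1:]) if s[4]>3])
    for t in(36,40):
        for a in(0,.4,.8,1.1):print(t,a,np.round(proj(D,case([(-34*np.sin(a),-100+t,53+34*np.cos(a))],*q))[0],1).tolist())
    if n=="T":
        for v in range(198,222):print(v," ".join("%3d"%z for z in D["image"].max(2)[v,294:324]))
E
```

```text
[410.3755297  205.1284661  183.11424684] 26.36804052010485 [-0.73402567  0.05454316  0.03919584]
T [(np.int32(16), [302.0, 214.5])]
36 0 [304.9, 203.0]
36 0.4 [304.3, 208.1]
36 0.8 [303.8, 212.6]
36 1.1 [303.5, 215.1]
40 0 [303.3, 202.8]
40 0.4 [302.8, 208.0]
40 0.8 [302.3, 212.5]
40 1.1 [302.0, 214.9]
198 151 135 126 144 156 153 161 174 180 188 193 195 196 194 193 192 183 162 137 143 172 189 190 189 188 186 184 183 183 180
199 149 130 122 151 175 174 168 168 169 174 179 182 185 187 187 186 181 167 154 165 184 192 193 192 192 191 190 189 190 189
200 146 127 127 160 184 179 159 144 140 143 151 161 168 172 176 177 174 167 164 169 177 180 180 180 183 186 184 183 184 187
201 150 137 139 166 185 177 158 144 139 140 144 152 156 159 161 162 160 157 155 158 162 164 166 169 175 177 174 172 172 177
202 167 158 157 175 185 174 163 162 163 163 160 156 154 156 161 167 174 176 177 178 178 174 172 170 170 167 162 158 157 160
203 166 167 168 181 185 172 168 173 180 181 178 172 168 166 165 170 182 191 194 195 194 191 189 187 185 182 180 179 178 177
204 151 153 164 183 185 168 156 163 174 180 179 176 
[... 1686 characters left out ...]
8 123 129 151 161 161 153 138 126 121 133 146 154 159 165 166 162 156 151 153 156 157 157 156 156 160 163 166 166 161 159
219 117 130 152 162 163 159 152 148 150 157 162 162 162 165 165 160 154 151 154 156 157 156 157 158 160 164 166 164 160 158
220 114 132 155 163 164 160 154 155 159 164 165 163 164 167 166 158 152 150 154 157 156 156 155 158 161 165 167 164 159 158
221 114 134 157 164 164 159 155 156 161 165 165 164 165 168 165 157 149 151 155 157 156 154 154 158 162 165 166 164 160 159
S [(np.int32(12), [290.6, 205.8])]
36 0 [283.8, 196.1]
36 0.4 [287.3, 198.5]
36 0.8 [290.1, 202.0]
36 1.1 [291.6, 205.0]
40 0 [283.0, 196.7]
40 0.4 [286.5, 199.1]
40 0.8 [289.3, 202.6]
40 1.1 [290.8, 205.6]
```

The ball is at top (302.0,214.5) and side (290.6,205.8), which matches travel 40 mm and turn ≈1.08. The bolt is locked and the robot is clear, so I'm handing in.

```bash
python3 -c "
from workcell import ctrl
print(ctrl.close_job())"
```

```text
the job is handed in; nothing more can be done
None
```

I handed the job in at about 23 s. By camera the cutter and punch were in their pockets, the lid shut, the bolt fully thrown and the knob down in its notch; the fingers slipped off the knob at the end of its turn (about 90 N at the wrist, under the 120 N limit), and no verdict came back.

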